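# Load the little cheeses into the gravity magazine, oldest first

### The job

Load the three little cheeses lying on the wooden loading board into the gravity-feed magazine, one by one: slide each across the board (never lift it off) and over the lip of the mouth, so that it tips on edge and rolls down the trough; the dark one goes in first, then the orange one, then the white one. Then press the red paddle right down until the dark cheese has rolled out to the end of the trough, and let the paddle come back up so that the orange one waits at the gate with the white one behind it. Leave the other things alone.

Things in the scene. Friction and masses are not known exactly. Their poses are not given: they have to be found in the camera images.
- magazine: Fixed gravity-feed magazine on the bench: a wooden loading board at the robot's side, a narrow steel and clear trough beyond it. Its frame, used for all mm figures: origin at bench height under the mouth's middle, on the trough's near wall; x from the board to the trough, y along the trough, uphill, z up. The board's top stands at z = 160 mm.
- board (a point): Middle of the loading board's top, at (-110, 40, 160 mm). Flat wood, x -210 to -15, y -195 to 220 mm. Steel rims 20 mm high along both y ends and along the trough edge (x -15 to 0) except at the mouth; a wooden rim 8 mm high along the robot's side.
- mouth (a point): Middle of the mouth, at (0, 0, 160 mm): a 150 mm wide gap in the rim, y -75 to 75. A slick white plastic lip slopes steeply down from x = -15 into the trough. Beyond, a clear flared back leans away, from x = 38 (z 120) to x = 75 (z 195). A cheese pushed until its centre is just past the lip (x about 0) tips, drops on edge and rolls to the gate by itself.
- trough (a point): Trough floor below the mouth, mid-width, at (19, 0, 78 mm). The slot is 38 mm wide (x 0 to 38); its floor falls 11 degrees towards -y, down to the gate and on to the end stop. Slick walls, the near one white, the far one clear, open at the top.
- gate (a point): Foot of the gate on the trough floor, mid-width, at (19, -205, 39 mm): a yellow blade across the trough, 28 mm high when the paddle is up, under the floor when it is right down.
- end_stop (a point): Foot of the steel end stop at the bottom of the trough, at (19, -335, 14 mm).
- paddle (a joint): Travel of the release paddle, m: 0 up (gate shut), 0.030 right down (gate open while a second blade comes up behind the first cheese and holds the others back). A spring returns it: 5 N to start, 8.5 N right down. Hold it down about a second for the cheese to roll out.
- paddle_top (a point): Centre of the top of the red square release paddle, 55 x 55 mm, 8 mm thick, on a thin post at the robot's side of the trough, beyond the board's lower end, at (-60, -262, 175 mm) when up; moves straight down.
- dark_cheese: Charcoal-dark cheese, a disc 64 mm across and 30 mm thick, 0.1 kg, lying flat on the board. Origin: centre of its underside; z its axis.
- orange_cheese: Orange cheese, same size, likewise.
- white_cheese: White cheese, same size, likewise.
- dark_cheese_center (a point): Centre of the dark cheese.
- orange_cheese_center (a point): Centre of the orange cheese.
- white_cheese_center (a point): Centre of the white cheese.
- slate: Bystander: small blank slate on a wooden easel, 60 mm wide, 55 mm high, standing near the +y end of the loading board. Origin under its middle.
- green_cheese: Bystander: green herb-coated cheese, 64 mm across, 30 mm thick, on the bench. Origin: centre of its underside.
- big_tomme: Bystander: big grey cheese wheel, 170 mm across, 70 mm thick, on the bench to the right.
- brush: Bystander: hand brush lying on the bench to the left.
- jar: Bystander: jar, 64 mm across, 100 mm high, on the bench to the left.
- bowl: Bystander: bowl, 120 mm across, 50 mm high, on the bench to the right.
Not all that is in view belongs to the job. There is more than one size of the dark_cheese; the one meant has the size given above.

How it is judged:
By the outcome, as a careful person would: the job done as asked, in the order asked, and still so for the second after the job is handed in, with the robot touching nothing.
It also fails if it takes over 64 s, if anything falls off the work surface, if the arm or the gripper's body presses on something with over 40 N, if the wrist force passes 120 N, or if a joint passes its speed limit or range.

### The arm

A 6-joint arm with a two-finger parallel gripper is mounted at the origin on the work surface. World frame = base frame: x ahead of the robot, y to its left, z up, the work surface at z = 0. Lengths are in mm, angles in rad, forces in N, time in s.
With the tool pointing down it reaches from about 275 to 750 mm from the base axis. Payload 10.2 kg.
Tool frame: the origin (TCP) lies at the very end of the fingers, on their centre line; the grasp point (between the pads) lies 19 mm behind it (ctrl.hold_point_z is the distance from the TCP to the grasp point, in mm); z points along the fingers, y is the direction in which the jaws open and shut (so a half turn about z gives the same grasp; the last joint's range is limited). The gripper opens to 85 mm and grips with 20 to 120 N. Pads are 22 mm wide; open, the fingers measure 114 mm over their backs; the gripper's body (76 mm by 85 mm) begins 54 mm behind the grasp point. The pads swing forward as they close: fully open they stand 13 mm farther back than shut.
Start: joints at [-1.451, 0.313, 1.498, -0, 1.331, -0.223], TCP at [176.453, -494.465, 231.294] pointing down, gripper open.
Joint ranges: [-2.94, 2.94], [-0.97, 2.17], [0.19, 2.56], [-1.23, 4.37], [0.02, 3.11], [-2.88, 2.88]. Speed limits (rad/s): [2.39, 2.39, 3.01, 3.14, 3.14, 3.14].

### API

Orientations are given as a unit quaternion [w, x, y, z].
In Python, from rig import readout, cams, workorder, spotter, ctrl gives the robot as it stands.
- The arm moves only by the tool step_arm, never from a script. Its argument "plan" is text: rows parted by semicolons, each of 5 numbers parted by spaces: the shift along the tool's x, y, z in cm, then the turn about the tool's z in degrees, then the opening in per cent of the stroke, from 0 (shut) to 100 (fully open). In form: x y z twist gripper; .... A call has 1 to 10 rows; each row is the pose to reach, as a shift and turn from the pose commanded when the call began, along the tool's axes at that moment; what a row does not reach only later rows make up. A row lasts 1/10 s, in which the tool goes at most 50 mm and 8.59 degrees, less where a joint would pass 70% of its speed; a pose out of reach is approached as far as the arm can. A call with a gripper value outside its range is refused whole. The fingers move at their own pace and stop on an object; "grip_force" is the grip in N (left out, the last holds). Time passes only in rows, so rows that repeat a pose let the fingers close. It gives the time, the measured TCP pose, the force and the opening at its end, in the units of the state.
- readout.sense(): the state, without advancing time (a new reading comes with each control period).
- cams.capture(name): name is "side" or "top"; returns (picture, depth): 384x512x3 uint8, red, green, blue; 384x512 float32, mm along the optical axis (not along the pixel's ray), 0 where there is no reading.
- cams.camera_info(name): a dict with "vfov" (degrees; the focal length in pixels is half the picture's height over the tangent of half this angle, whatever the lens; pixels are square), "cx", "cy" (the principal point, pixels), "rvec" (rotation vector, rad) and "tvec" (3), from world to camera coordinates, as OpenCV has them. Camera axes: x right, y down, z forward; pixel columns grow to the right and rows downward; lengths in mm; the calibration is good to about 2 mm. A picture is of the moment at which its call begins. camera_info takes no time and is no camera call.
- workorder.finish_job(): hands the job in, once; it reports no verdict.
Trained networks look in the newest picture that a camera, given by its name, has taken for a name from the list of things; names that differ only in an ending like _2 or _b are one class to them, and where a whole thing is asked for, a point or a joint stands for the part that bears it (a point fixed in the world has none). Each returns a list of dicts, best first, with "conf" (0 to 1); they miss things now and then, are a little off and sometimes report something else, mostly with a low value. They report only what shows in the picture. A call takes as long as a camera call. They do not tell look-alikes from the thing itself.
- spotter.regions_of(camera, target): "pixels" (384x512 bool, what is visible of it) and "extent" ([centre column, centre row, width, height] in pixels, round what is visible of it).
The state is a dict: "time_s": time; "joints": joint angles; "dq": joint speeds; "tau": joint torques, N m; "eef_pos": TCP position; "ee_rot": TCP orientation; "force": force on the tool from outside, world axes, zero at the start; "wrist_torque": the same for the moment, N m; "grip_width": opening from 0.0 (shut) to 1.0 (fully open).
Only numpy, scipy, OpenCV 4.12 (cv2) and the standard library are available. Lean on these libraries where they do the work, as an engineer would, in place of code of your own. Each camera call takes 0.05 s, during which the arm holds its last target. There are 200 camera calls.

## Working session

There is one attempt and no reset: what is moved stays moved. The work goes in short steps, Python scripts to look and compute and a tool call to move; the robot and the scene stay as the last step left them, time stands still between calls to the robot, and variables do not carry over. Pictures are saved under pics/ and viewed, about 8 in all and at most 12, crops included, and the job is handed in when it is done.

Besides the shell and the picture viewer there is one more tool, called after "Emit:" as name(argument=value, ...) on one line, values as JSON. step_arm: Moves the arm, as the interface text tells. Its arguments: {"type":"object","properties":{"plan":{"type":"string"},"grip_force":{"type":"number"}},"required":["plan"]}

```bash
mkdir -p pics
cat > h.py <<'E'
import numpy as np,cv2
from rig import readout,cams,workorder,spotter,ctrl
def cam(n):
    i=cams.camera_info(n);f=192/np.tan(np.radians(i['vfov'])/2)
    return f,i['cx'],i['cy'],cv2.Rodrigues(np.array(i['rvec'],float))[0],np.array(i['tvec'],float)
def unproj(n,u,v,d):
    f,cx,cy,R,t=cam(n);u,v,d=map(np.asarray,(u,v,d))
    p=np.stack([(u-cx)/f*d,(v-cy)/f*d,d],-1)
    return (p-t)@R
def proj(n,P):
    f,cx,cy,R,t=cam(n);p=np.atleast_2d(P)@R.T+t
    return np.c_[f*p[:,0]/p[:,2]+cx,f*p[:,1]/p[:,2]+cy]
def grab(n):
    im,d=cams.capture(n);return im,d
def save(im,fn,s=1):
    cv2.imwrite('pics/'+fn,cv2.resize(im[...,::-1],None,fx=s,fy=s,interpolation=cv2.INTER_CUBIC))
E
python3 - <<'E'
from h import *
for n in('top','side'):
    im,d=grab(n);save(im,n+'0.png',1.5);np.save(n+'0.npy',d)
    print(n,cams.camera_info(n))
    for t in('dark_cheese','orange_cheese','white_cheese','magazine','paddle_top','slate'):
        for r in spotter.regions_of(n,t)[:3]:
            m=r['pixels']&(d>0);v,u=np.nonzero(m);P=unproj(n,u,v,d[m])
            print(t,round(r['conf'],2),np.round(r['extent']),np.round(np.median(P,0)),np.round(np.percentile(P,[2,98],axis=0)).tolist())
print(readout.sense())
E
```

```text
top {'vfov': 47.35043251199485, 'cx': 257.60899044680093, 'cy': 197.81935973160483, 'rvec': array([ 2.15481318, -2.19038165,  0.09721431]), 'tvec': array([-1.05982584e-01,  5.02633285e+02,  1.58895366e+03])}
dark_cheese 0.87 [221. 210.  16.  17.] [451. 106. 190.] [[423.0, 78.0, 183.0], [480.0, 132.0, 196.0]]
dark_cheese 0.73 [298. 247.  18.  15.] [ 324. -146.   22.] [[302.0, -170.0, -4.0], [346.0, -122.0, 30.0]]
dark_cheese 0.69 [198. 260.  22.  24.] [284. 212.  39.] [[248.0, 174.0, 26.0], [320.0, 249.0, 47.0]]
orange_cheese 0.55 [251. 197.  16.  20.] [497.  13. 190.] [[468.0, -17.0, 175.0], [526.0, 43.0, 196.0]]
white_cheese 0.5 [198. 202.  21.  20.] [479. 198. 189.] [[450.0, 168.0, 157.0], [508.0, 233.0, 196.0]]
magazine 0.86 [234. 191. 165. 105.] [530.  90. 160.] [[366.0, -179.0, 13.0], [669.0, 324.0, 184.0]]
magazine 0.64 [251. 197.  19.  19.] [497.  13. 190.] [[470.0, -14.0, 184.0], [526.0, 40.0, 196.0]]
magazine 0.31 [393. 229.  50.  48.] [ 383. -482.   69.] [[309.0, -560.0, 34.0], [457.0, -408.0, 76.0]]
paddle_top 0.65 [297. 172.  16.  16.] [ 576. -148.  175.] [[553.0, -170.0,
[... 1443 characters left out ...]

{'time_s': 0.7, 'joints': array([-1.45141861e+00,  3.12905579e-01,  1.49767719e+00, -1.49877040e-05,
        1.33097233e+00, -2.23418863e-01]), 'dq': array([-2.29553442e-03,  1.48361822e-04, -4.56813620e-04,  1.86454260e-05,
        1.84298433e-04,  3.45801602e-04]), 'tau': array([-1.07145906e-04, -4.12111402e+01, -2.59873098e+01, -9.99165354e-05,
        5.40704950e-04,  9.37314525e-06]), 'eef_pos': array([ 176.44234786, -494.48441545,  231.29991678]), 'ee_rot': array([ 1.83737497e-05,  9.85346934e-01,  1.70562071e-01, -8.24594662e-06]), 'force': array([-0.24818905, -0.52376081, -0.05494907]), 'wrist_torque': array([ 0.0184011 , -0.05608007, -0.02763487]), 'grip_width': 1.0003803565652107}
```

View pics/top0.png

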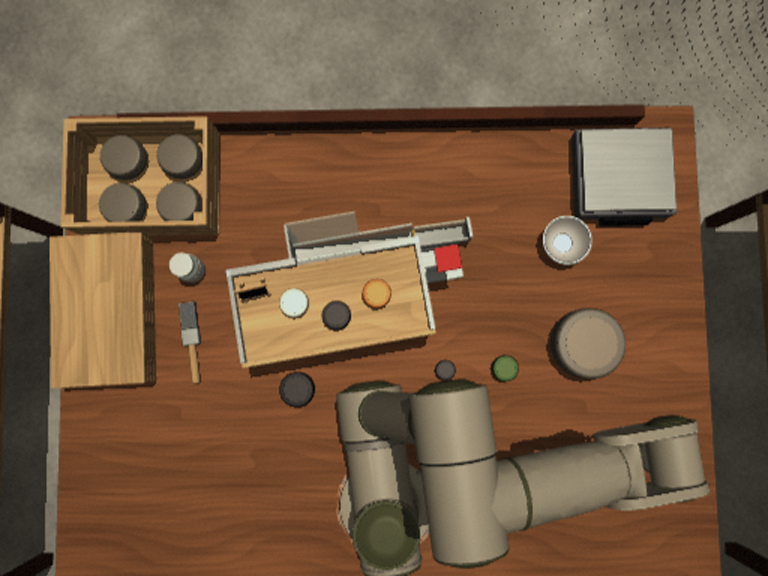

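Run:
```python
from h import *
import cv2
a=cv2.imread('pics/side0.png');a=cv2.resize(a,(512,384))
b=cv2.imread('pics/top0.png');b=cv2.resize(b,(512,384))
A=cv2.resize(a[110:330,150:330],None,fx=2.2,fy=2.2,interpolation=2);B=cv2.resize(b[120:290,140:330],None,fx=2.1,fy=2.1,interpolation=2)
h=max(A.shape[0],B.shape[0]);f=lambda x:cv2.copyMakeBorder(x,0,h-x.shape[0],0,0,0)
cv2.imwrite('pics/crop0.png',np.hstack([f(A),f(B)]));print(A.shape,B.shape)
# board edges: top depth points at z 155-165
d=np.load('top0.npy');v,u=np.nonzero(d>0);P=unproj('top',u,v,d[v,u])
k=(abs(P[:,2]-160)<3)&(P[:,0]>300)&(P[:,0]<700)&(abs(P[:,1])<350)
r=cv2.minAreaRect(P[k][:,:2].astype(np.float32));print(r,cv2.boxPoints(r))
k=(abs(P[:,2]-180)<3)&(P[:,0]>300)&(P[:,0]<700)&(abs(P[:,1])<350)
Q=P[k][:,:2];r=cv2.minAreaRect(Q.astype(np.float32));print(r,cv2.boxPoints(r))
```

```text
(484, 396, 3) (357, 399, 3)
((513.3020629882812, 125.8719711303711), (283.7774963378906, 423.75469970703125), 9.158350944519043) [[ 339.49893  312.46484]
 [ 406.94522 -105.88794]
 [ 687.1052   -60.7209 ]
 [ 619.65894  357.6319 ]]
((529.2100219726562, 82.76919555664062), (295.7660217285156, 519.8107299804688), 7.4865641593933105) [[ 348.7236   321.19077]
 [ 416.45166 -194.18881]
 [ 709.6964  -155.65237]
 [ 641.9684   359.7272 ]]
```

View pics/crop0.png

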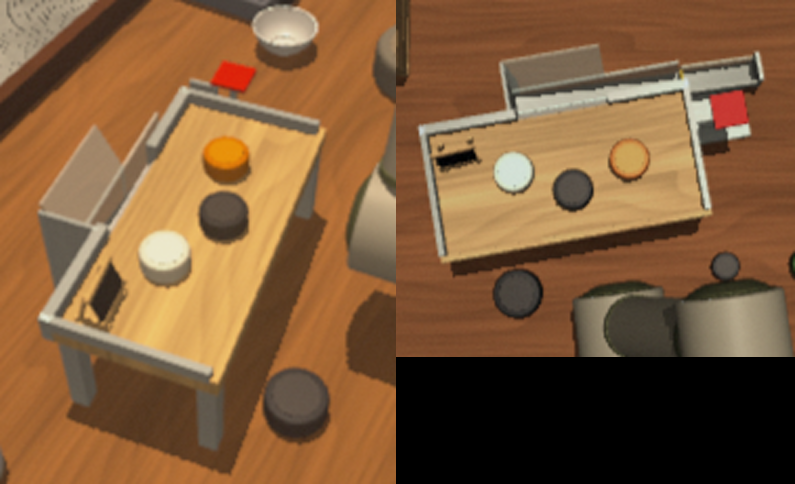

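The cheeses that could be meant, in the top picture at 512 px scale:

| Candidate | Pixel | What it is |
|---|---|---|
| Dark | (221,210) | 64 mm, on the board: **chosen** |
| Dark | (298,247) | Small, on the bench: a decoy |
| Dark | (198,260) | Large, on the bench: a decoy |
| Grey wheels | crate, upper left | Not part of the job |
| Green | bench | Bystander |
| Orange | (251,197) | On the board |
| White | (198,202) | On the board |

The crop confirms that the board holds only the dark, orange and white cheeses and the slate. Next I fit the magazine frame.

```bash
cat >> h.py <<'E'
def magT():
    ox,oy,a=np.load('mag.npy');return np.array([ox,oy]),np.array([[np.cos(a),-np.sin(a)],[np.sin(a),np.cos(a)]])
def tomag(p):
    o,R=magT();p=np.atleast_2d(p);return np.c_[(p[:,:2]-o)@R,p[:,2:]]
def toworld(p):
    o,R=magT();p=np.atleast_2d(p);return np.c_[p[:,:2]@R.T+o,p[:,2:]]
E
python3 - <<'E'
from h import *
from scipy.optimize import differential_evolution as DE
d=np.load('top0.npy');v,u=np.nonzero(d>0);P=unproj('top',u,v,d[v,u])
P=P[(P[:,0]>300)&(P[:,0]<720)&(abs(P[:,1])<380)]
rim=P[abs(P[:,2]-180)<4][:,:2];bd=P[abs(P[:,2]-160)<4][:,:2];lo=P[(P[:,2]<30)][:,:2]
def loc(q,p):
    c,s=np.cos(p[2]),np.sin(p[2]);return (q-p[:2])@np.array([[c,-s],[s,c]])
def ins(q,x0,x1,y0,y1):return ((q[:,0]>x0)&(q[:,0]<x1)&(q[:,1]>y0)&(q[:,1]<y1))
def cost(p):
    r,b,l=loc(rim,p),loc(bd,p),loc(lo,p)
    s=3*(ins(r,-15,0,-195,-75)|ins(r,-15,0,75,220)).sum()-2*ins(r,-200,-16,-190,215).sum()
    s+=ins(b,-210,-15,-195,220).sum()-2*ins(l,-210,0,-195,220).sum()
    e=np.linalg.norm(loc(np.array([[576,-148.]]),p)[0]-[-60,-262])
    return -s+3*e
r=DE(cost,[(570,620),(95,145),(0.08,0.24)],seed=1,popsize=30,tol=1e-6);print(r.x,r.fun)
np.save('mag.npy',r.x)
for n,p in dict(paddle=(576,-148,0),dark=(449,107,0),orange=(495,16,0),white=(477,198,0),slate=(505,287,0)).items():print(n,tomag(p).round())
s=readout.sense();w=s['ee_rot'];print(s['eef_pos'])
from scipy.spatial.transform import Rotation as Ro
T=Ro.from_quat(w[[1,2,3,0]]).as_matrix();print('tool yaw',np.degrees(np.arctan2(T[1,0],T[0,0])),'mag',np.degrees(r.x[2]))
print('goal shift tool cm',(T.T@(toworld((-188,10,250))[0]-s['eef_pos'])/10).round(2))
E
```

```text
[5.92689717e+02 1.22095928e+02 1.60831614e-01] -5431.13014752982
paddle [[ -60. -264.    0.]]
dark [[-144.    8.    0.]]
orange [[-113.  -89.    0.]]
white [[-102.   93.    0.]]
slate [[-60. 177.   0.]]
[ 176.44234786 -494.48441545  231.29991678]
tool yaw 19.641001282024632 mag 9.214972704854862
goal shift tool cm [ 41.62 -48.47  -1.87]
```

Emit:
step_arm(plan="4 -4.8 -3 5 55; 8 -9.6 -3 10.4 55; 12 -14.4 -3 10.4 55; 16 -19.2 -3 10.4 55; 20 -24 -3 10.4 55; 24 -28.5 -3 10.4 55; 28 -33 -3 10.4 55; 32 -37.5 -3 10.4 55; 36 -42 -3 10.4 55; 41.6 -48.5 -3 10.4 55")

```text
time_s: 1.7
eef_pos: [352.7, -30.1, 261.6]
ee_rot: [0.0, 0.997, 0.08, 0.001]
force: [1.0, -0.6, 0.4]
grip_width: 0.55
```

Emit:
step_arm(plan="0 0 0 0 55; 0 0 0 0 55; 0 0 0 0 55")

```text
time_s: 2.0
eef_pos: [352.2, -32.9, 261.2]
ee_rot: [0.0, 0.997, 0.08, -0.0]
force: [0.4, 0.9, -0.0]
grip_width: 0.55
```

```bash
cat >> h.py <<'E'
from scipy.spatial.transform import Rotation as Ro
def where():
    s=readout.sense();T=Ro.from_quat(s['ee_rot'][[1,2,3,0]]).as_matrix()
    print('t',s['time_s'],'TCP mag',tomag(s['eef_pos']).round(1),'yaw rel mag',round(np.degrees(np.arctan2(T[1,0],T[0,0])-np.load('mag.npy')[2]),1),'F',s['force'].round(1),s['grip_width'])
def look(n,names):
    im,d=grab(n)
    for t in names:
        for r in spotter.regions_of(n,t)[:3]:
            m=r['pixels']&(d>0);v,u=np.nonzero(m);P=unproj(n,u,v,d[m])
            if len(P):
                P=tomag(P);q=np.percentile(P,[3,97],axis=0);print(n,t,round(r['conf'],2),'mid',q.mean(0).round(),'med',np.median(P,0).round())
    return im,d
E
python3 - <<'E'
from h import *
where();im,d=look('top',['dark_cheese']);look('side',['dark_cheese']);save(im[120:290,140:330],'t1.png',3)
E
```

```text
t 2.0 TCP mag [[-262.2 -114.5  261.2]] yaw rel mag -0.0 F [ 0.4  0.9 -0. ] 0.5502888578987427
top dark_cheese 0.85 mid [-142.    3.  179.] med [-143.    2.  189.]
top dark_cheese 0.67 mid [-290.  139.   39.] med [-290.  138.   40.]
side dark_cheese 0.86 mid [-147.    9.  179.] med [-148.   16.  189.]
side dark_cheese 0.83 mid [-295.  147.   28.] med [-295.  152.   40.]
side dark_cheese 0.64 mid [-311. -220.   13.] med [-312. -214.   22.]
```

Emit:
step_arm(plan="2.5 -4 0 0 55; 5 -8 0 0 55; 7.4 -12.1 0 0 55; 7.4 -12.1 3 0 55; 7.4 -12.1 6 0 55; 7.4 -12.1 8 0 55; 7.4 -12.1 9.3 0 55; 7.4 -12.1 9.3 0 55")

```text
time_s: 3.0
eef_pos: [405.4, 98.5, 166.9]
ee_rot: [-0.0, 0.997, 0.08, -0.002]
force: [0.6, 0.7, 1.8]
grip_width: 0.55
```

Run:
```python
from h import *
where();im,d=look('side',['dark_cheese']);save(im[140:300,180:330],'s1.png',4)
```

```text
t 3.0 TCP mag [[-188.7    6.7  166.9]] yaw rel mag -0.1 F [0.6 0.7 1.8] 0.5501708316659009
side dark_cheese 0.8 mid [-295.  143.   24.] med [-295.  150.   40.]
side dark_cheese 0.6 mid [-311. -227.   14.] med [-311. -216.   22.]
```

View pics/s1.png

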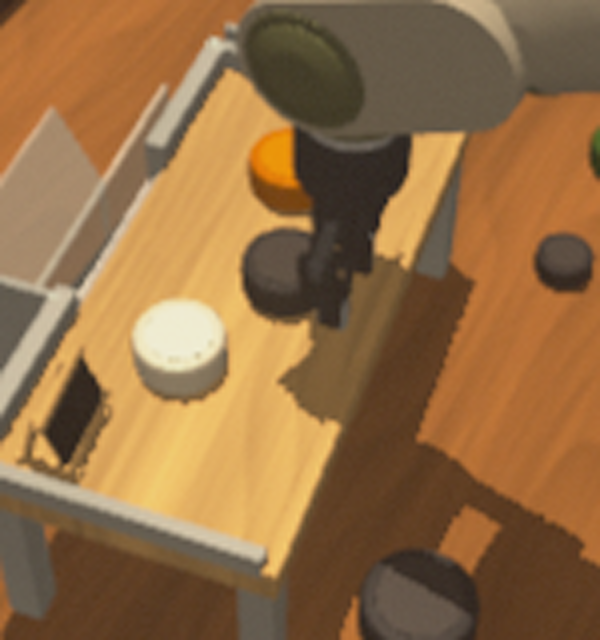

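Here the fingers stand behind the dark cheese, which is at crop (285,270), with a clear path to the mouth.

Emit:
step_arm(plan="0.7 0 0 0 55; 1.5 0 0 0 55; 2.6 0 0 0 55; 3.8 0 0 0 55; 5 0 0 0 55; 6.2 0 0 0 55; 7.4 0 0 0 55; 8.6 0 0 0 55; 9.8 0 0 0 55; 11 0 0 0 55")

```text
time_s: 4.1
eef_pos: [515.7, 117.2, 168.4]
ee_rot: [0.0, 0.997, 0.081, 0.0]
force: [-2.2, -0.5, 2.3]
grip_width: 0.555
```

Run:
```python
from h import *
where();im,d=look('top',['dark_cheese']);im2,d=look('side',['dark_cheese']);
save(np.hstack([im[120:260,140:310],im2[120:260,160:330]]),'c2.png',2.3)
```

```text
t 4.1 TCP mag [[-76.7   7.5 168.4]] yaw rel mag 0.0 F [-2.2 -0.5  2.3] 0.5552422512128915
top dark_cheese 0.47 mid [-308. -222.   23.] med [-309. -222.   22.]
side dark_cheese 0.7 mid [-294.  144.   26.] med [-295.  152.   40.]
side dark_cheese 0.68 mid [-311. -231.   15.] med [-311. -217.   22.]
side dark_cheese 0.49 mid [-16.   3. 172.] med [-33.  32. 188.]
```

View pics/c2.png

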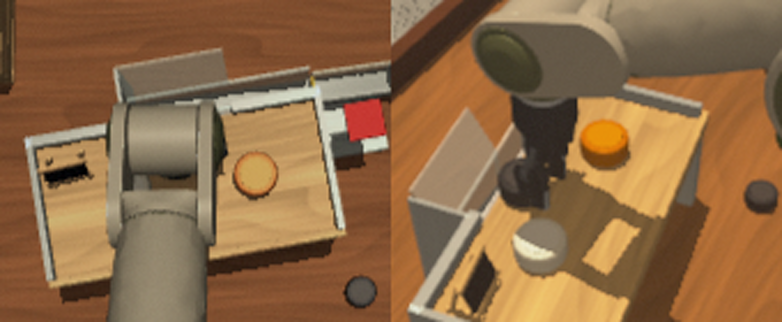

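The cheese is riding in the cup at about crop (520,185), with the mouth just ahead. I'll keep pushing.

Emit:
step_arm(plan="0.9 0 0 0 55; 1.8 0 0 0 55; 2.7 0 0 0 55; 3.6 0 0 0 55; 4.4 0 0 0 55; 5.2 0 0 0 55; 5.4 0 0 0 55; 2 0 -1 0 55; -1 0 -5 0 55; -1 0 -9 0 55")

```text
time_s: 5.3
eef_pos: [501.8, 115.3, 258.8]
ee_rot: [-0.0, 0.997, 0.081, -0.002]
force: [1.5, -0.3, 0.1]
grip_width: 0.551
```

Emit:
step_arm(plan="-4 2 -1 0 55; -8 6 -1 0 55; -12 10 -1 0 55; -15.5 13 -1 0 55; -15.5 13 -1 0 55")

```text
time_s: 5.8
eef_pos: [370.5, -40.2, 268.5]
ee_rot: [0.0, 0.997, 0.079, 0.0]
force: [0.4, -0.2, 1.3]
grip_width: 0.553
```

Run:
```python
from h import *
where();im,d=look('top',['dark_cheese','orange_cheese','white_cheese']);im2,d=look('side',['dark_cheese','orange_cheese','white_cheese']);
save(np.hstack([im[120:260,140:330],im2[120:260,150:320]]),'c3.png',2.2)
```

```text
t 5.8 TCP mag [[-245.3 -124.6  268.5]] yaw rel mag -0.2 F [ 0.4 -0.2  1.3] 0.5528569878428894
top dark_cheese 0.33 mid [-328. -365.   30.] med [-329. -365.   29.]
top orange_cheese 0.83 mid [-112.  -92.  189.] med [-112.  -93.  190.]
top white_cheese 0.6 mid [-100.   91.  189.] med [-101.   91.  190.]
side dark_cheese 0.69 mid [-295.  144.   23.] med [-296.  150.   39.]
side dark_cheese 0.63 mid [-311. -220.   14.] med [-312. -215.   22.]
side orange_cheese 0.76 mid [-116.  -88.  179.] med [-117.  -80.  189.]
side orange_cheese 0.57 mid [ -27. -345.   88.] med [ -60. -262.  174.]
side white_cheese 0.6 mid [-104.   97.  181.] med [-106.  102.  190.]
side white_cheese 0.4 mid [ -64. -261.  159.] med [ -64. -258.  174.]
```

View pics/c3.png

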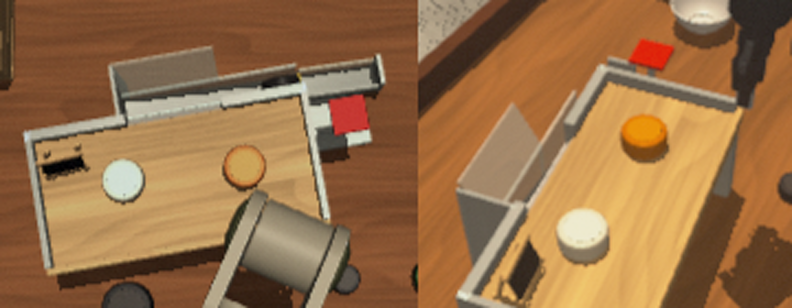

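The dark cheese is waiting at the gate at crop (280,82). Next is orange: a diagonal cup push first, then straight in.

Emit:
step_arm(plan="3 0 0 -8 55; 6 0 0 -16 55; 9 0 0 -24 55; 10.3 -0.6 0 -32 55; 10.3 -0.6 2 -40 55; 10.3 -0.6 5 -45 55; 10.3 -0.6 8 -45 55; 10.3 -0.6 9.8 -45 55; 10.3 -0.6 10.1 -45 55; 10.3 -0.6 10.1 -45 55")

```text
time_s: 7.2
eef_pos: [473.5, -15.0, 167.3]
ee_rot: [-0.0, 0.89, 0.456, -0.0]
force: [-0.5, -0.1, -0.2]
grip_width: 0.55
```

Run:
```python
from h import *
where()
```

```text
t 7.2 TCP mag [[-139.6 -116.3  167.3]] yaw rel mag 45.1 F [-0.5 -0.1 -0.2] 0.5500535174851209
```

Emit:
step_arm(plan="0.6 0 0 0 55; 1.5 0 0 0 55; 2.6 0 0 0 55; 3.8 0 0 0 55; 5 0 0 0 55; 6.2 0 0 0 55; 7.4 0 0 0 55; 8.6 0 0 0 55; 9.6 0 0 0 55; 10 0 0 0 55")

```text
time_s: 8.2
eef_pos: [532.2, 66.6, 167.1]
ee_rot: [-0.0, 0.89, 0.456, -0.0]
force: [-0.6, -0.6, 2.8]
grip_width: 0.554
```

Emit:
step_arm(plan="-1.5 0 0 0 55; -3 0 0 0 55; -5 0 -4 0 55; -8 0 -7 8 55; -11 0 -7 16 55; -14 0 -7 24 55; -14 0 -7 32 55; -14 0 -7 40 55; -14 0 -7 45 55; -14 0 -7 45 55")

```text
time_s: 9.2
eef_pos: [449.5, -48.2, 237.2]
ee_rot: [-0.0, 0.997, 0.08, 0.0]
force: [0.9, -1.2, -0.2]
grip_width: 0.552
```

Run:
```python
from h import *
where();im,d=look('top',['orange_cheese']);im2,d=look('side',['orange_cheese'])
```

```text
t 9.2 TCP mag [[-168.6 -145.2  237.2]] yaw rel mag -0.1 F [ 0.9 -1.2 -0.2] 0.5524010751172828
side orange_cheese 0.67 mid [-49. -19. 183.] med [-50. -13. 189.]
```

Emit:
step_arm(plan="2.5 -4 0 0 55; 5 -8 0 0 55; 7.6 -12.4 0 0 55; 7.6 -12.4 0 0 55; 7.6 -12.4 3 0 55; 7.6 -12.4 6 0 55; 7.6 -12.4 7 0 55; 7.6 -12.4 7 0 55")

```text
time_s: 10.2
eef_pos: [504.5, 86.3, 166.5]
ee_rot: [-0.0, 0.997, 0.081, -0.001]
force: [0.5, -0.8, 0.2]
grip_width: 0.55
```

Run:
```python
from h import *
where();im,d=look('side',['orange_cheese']);save(im[120:260,150:320],'s4.png',3)
```

```text
t 10.2 TCP mag [[-92.8 -21.2 166.5]] yaw rel mag 0.0 F [ 0.5 -0.8  0.2] 0.5499872916851358
side orange_cheese 0.74 mid [-104.   96.  181.] med [-105.  101.  190.]
side orange_cheese 0.62 mid [-42. -17. 180.] med [-41.  -5. 189.]
```

View pics/s4.png

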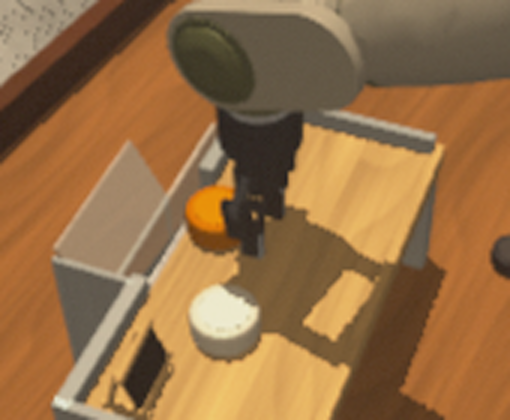

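The fingers are behind the orange cheese, at crop (215,215), and lined up with the mouth. I'll push it in, then retreat towards the position for white.

Emit:
step_arm(plan="0.7 0 0 0 55; 1.6 0 0 0 55; 2.5 0 0 0 55; 3.4 0 0 0 55; 4.3 0 0 0 55; 5.2 0 0 0 55; 6.1 0 0 0 55; 6.9 0 0 0 55; 7 0 0 0 55; 4 0 -2 0 55")

```text
time_s: 11.3
eef_pos: [544.7, 93.0, 184.2]
ee_rot: [-0.0, 0.997, 0.081, -0.002]
force: [-0.5, 0.3, -0.3]
grip_width: 0.55
```

Emit:
step_arm(plan="-2 0 -5 0 55; -6 3 -8 0 55; -10 7 -8 0 55; -14 11 -8 0 55; -17 14 -8 0 55; -17 14 -8 0 55")

```text
time_s: 11.9
eef_pos: [397.1, -74.6, 267.5]
ee_rot: [0.0, 0.997, 0.079, 0.0]
force: [0.5, 1.0, -0.1]
grip_width: 0.55
```

Run:
```python
from h import *
where();im,d=look('top',['orange_cheese','white_cheese']);im2,d=look('side',['white_cheese']);
save(np.hstack([im[120:260,140:330],im2[120:260,150:320]]),'c5.png',2.2)
```

```text
t 11.9 TCP mag [[-224.5 -162.8  267.5]] yaw rel mag -0.2 F [ 0.5  1.  -0.1] 0.5499647754618379
top orange_cheese 0.62 mid [  21. -109.  112.] med [  21. -108.  117.]
top white_cheese 0.62 mid [-99.  92. 189.] med [-100.   92.  190.]
side white_cheese 0.97 mid [-104.   96.  181.] med [-106.  101.  190.]
```

View pics/c5.png

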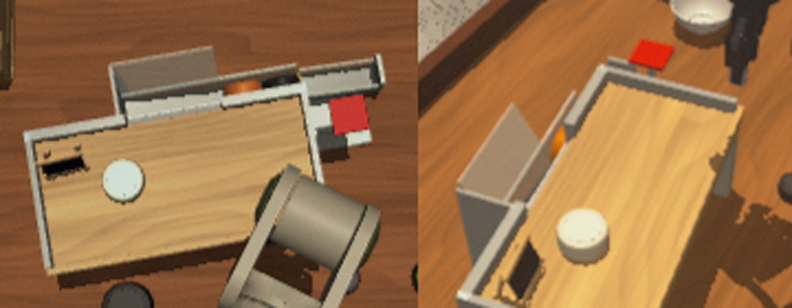

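Orange rests behind the dark cheese at crop (240,87). White is next: a diagonal push from the slate side with a narrower cup, then straight in.

Emit:
step_arm(plan="1.5 -4.5 0 8 42; 3 -9 0 16 42; 4.5 -13.5 0 24 42; 6 -18 0 32 42; 7.5 -22.5 0 40 42; 9 -27 0 48 42; 9.5 -29 0 50 42; 9.5 -29 0 50 42; 9.5 -29 4 50 42; 9.5 -29 6 50 42")

```text
time_s: 13.15
eef_pos: [445.1, 231.0, 204.5]
ee_rot: [0.001, 0.938, -0.347, -0.001]
force: [0.4, 0.3, 0.8]
grip_width: 0.421
```

Emit:
step_arm(plan="0 0 0 0 42; 0 0 0 0 42")

```text
time_s: 13.35
eef_pos: [446.5, 230.0, 207.8]
ee_rot: [-0.0, 0.938, -0.348, 0.0]
force: [0.3, 0.5, 0.1]
grip_width: 0.422
```

Run:
```python
from h import *
where();im,d=look('side',['white_cheese','slate']);save(im[120:290,170:320],'s6.png',3.5)
```

```text
t 13.35 TCP mag [[-127.   129.9  207.8]] yaw rel mag -49.9 F [0.3 0.5 0.1] 0.42183750402083203
side white_cheese 0.74 mid [ -51. -604.   35.] med [ -49. -613.   38.]
side white_cheese 0.7 mid [-107.   97.  187.] med [-114.  104.  190.]
side slate 0.67 mid [-53. 176. 188.] med [-63. 183. 190.]
```

View pics/s6.png

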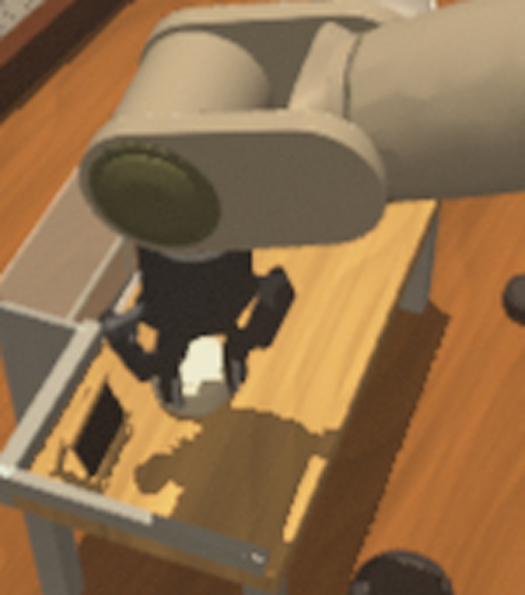

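The fingers are just behind the white cheese, which is at crop (205,385). The slate at (100,430) is clear of them.

Emit:
step_arm(plan="0 0.4 1 0 42; 0 0.4 2.5 0 42; 0 0.4 3.8 0 42; 0 0.4 4.1 0 42; 0 0.4 4.1 0 42")

```text
time_s: 14.0
eef_pos: [443.6, 225.9, 166.1]
ee_rot: [0.0, 0.937, -0.348, -0.0]
force: [0.2, -0.1, 0.2]
grip_width: 0.417
```

Emit:
step_arm(plan="0.8 0 0 0 42; 1.8 0 0 0 42; 2.9 0 0 0 42; 4.1 0 0 0 42; 5.3 0 0 0 42; 6.5 0 0 0 42; 7.7 0 0 0 42; 8.9 0 0 0 42; 10 0 0 0 42; 10.5 0 0 0 42")

```text
time_s: 15.0
eef_pos: [524.1, 156.7, 166.1]
ee_rot: [0.0, 0.937, -0.349, 0.0]
force: [-1.3, 0.5, 0.9]
grip_width: 0.426
```

Emit:
step_arm(plan="-1.5 0 0 0 42; -3 0 0 0 42; -5 0 -4 0 42; -7 3 -7 -8 42; -9 6 -7 -16 42; -11 9 -7 -24 42; -11 12 -7 -32 42; -11 12 -7 -40 42; -11 12 -7 -48 42; -11 12 -7 -50 42")

```text
time_s: 16.0
eef_pos: [360.4, 139.2, 236.3]
ee_rot: [-0.0, 0.997, 0.083, 0.0]
force: [0.3, 0.9, -0.2]
grip_width: 0.421
```

Run:
```python
from h import *
where();im,d=look('side',['white_cheese','slate']);look('top',['white_cheese'])
```

```text
t 16.0 TCP mag [[-226.5   54.   236.3]] yaw rel mag 0.3 F [ 0.3  0.9 -0.2] 0.42082506843625256
side white_cheese 0.9 mid [-40.  19. 176.] med [-43.  27. 189.]
side white_cheese 0.41 mid [-333. -361.   22.] med [-332. -351.   29.]
side white_cheese 0.4 mid [-56. 175. 188.] med [-63. 184. 190.]
side slate 0.62 mid [-52. 175. 188.] med [-63. 183. 190.]
side slate 0.5 mid [-26.  -2. 149.] med [-42.  26. 189.]
side slate 0.42 mid [-76.  22. 115.] med [-90.  79. 160.]
top white_cheese 0.82 mid [-38.  16. 188.] med [-39.  16. 190.]
```

Emit:
step_arm(plan="4 1.2 0 0 55; 8 2.4 0 0 55; 12 3.8 0 0 55; 13.8 3.8 2 0 55; 13.8 3.8 5 0 55; 13.8 3.8 7 0 55; 13.8 3.8 7 0 55; 13.8 3.8 7 0 55")

```text
time_s: 17.05
eef_pos: [504.1, 123.3, 166.9]
ee_rot: [0.0, 0.997, 0.08, 0.0]
force: [-0.7, -0.0, 0.5]
grip_width: 0.546
```

Emit:
step_arm(plan="0.8 0 0 0 55; 1.7 0 0 0 55; 2.6 0 0 0 55; 3.5 0 0 0 55; 4.4 0 0 0 55; 5.3 0 0 0 55; 6.2 0 0 0 55; 6.4 0 0 0 55; 4 0 -2 0 55; 2 0 -6 0 55")

```text
time_s: 18.05
eef_pos: [521.8, 126.2, 224.0]
ee_rot: [-0.0, 0.997, 0.081, -0.003]
force: [0.2, 0.0, 1.0]
grip_width: 0.545
```

Run:
```python
from h import *
where();im,d=look('side',['white_cheese']);save(im[120:290,170:320],'s7.png',3)
```

```text
t 18.05 TCP mag [[-69.3  15.4 224. ]] yaw rel mag 0.0 F [0.2 0.  1. ] 0.54463059236985
side white_cheese 0.7 mid [ 16. -26. 122.] med [ 17. -22. 131.]
```

Emit:
step_arm(plan="0 1 -4 0 0; 0.9 6 -4 0 0; 0.9 10.5 -4 0 0; 0.9 15 -4 0 0; 0.9 19.5 -4 0 0; 0.9 24 -4 0 0; 0.9 27.8 -4 0 0; 0.9 27.8 -4 0 0; 0.9 27.8 0 0 0; 0.9 27.8 0 0 0")

```text
time_s: 19.15
eef_pos: [575.5, -145.4, 221.6]
ee_rot: [-0.002, 0.997, 0.081, -0.004]
force: [-0.3, 1.1, -0.1]
grip_width: 0.001
```

Run:
```python
from h import *
where();im,d=look('top',['white_cheese','orange_cheese','dark_cheese']);im2,d=look('side',['white_cheese','paddle_top']);
save(np.hstack([im[120:260,140:330],im2[110:250,150:320]]),'c8.png',2.2)
```

```text
t 19.15 TCP mag [[ -59.8 -261.3  221.6]] yaw rel mag 0.0 F [-0.3  1.1 -0.1] 0.0005189545104715146
top white_cheese 0.64 mid [ 18. -47. 127.] med [ 17. -45. 129.]
top orange_cheese 0.4 mid [  20. -110.  113.] med [  21. -110.  118.]
top dark_cheese 0.52 mid [  21. -173.  104.] med [  21. -173.  107.]
top dark_cheese 0.41 mid [-308. -224.   23.] med [-309. -224.   23.]
side paddle_top 0.59 mid [ -24. -356.   88.] med [ -59. -263.  174.]
side paddle_top 0.44 mid [-59. 177. 190.] med [-64. 184. 194.]
```

View pics/c8.png

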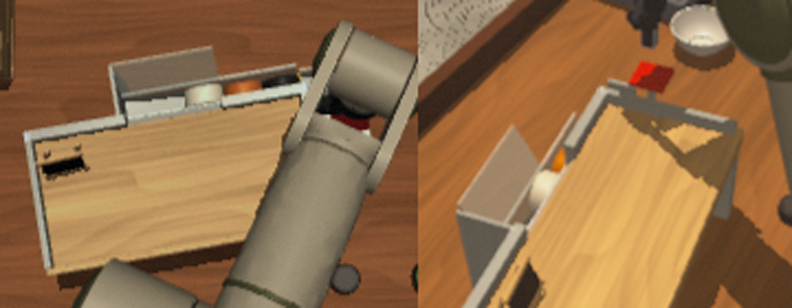

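All three are in order in the trough: dark at y -173, orange at -110, white at -47. Now I press the paddle.

Emit:
step_arm(plan="0 0 2 0 0; 0 0 4 0 0; 0 0 4.7 0 0; 0 0 5.4 0 0; 0 0 6.1 0 0; 0 0 6.8 0 0; 0 0 7.3 0 0; 0 0 7.6 0 0; 0 0 7.7 0 0; 0 0 7.7 0 0")

```text
time_s: 20.5
eef_pos: [577.4, -146.6, 150.1]
ee_rot: [0.0, 0.997, 0.081, 0.0]
force: [-3.9, 1.1, 6.4]
grip_width: 0.005
```

Emit:
step_arm(plan="0 0 0.3 0 0; 0 0 0.5 0 0; 0 0 0.5 0 0")

```text
time_s: 20.8
eef_pos: [577.4, -146.7, 145.3]
ee_rot: [0.0, 0.997, 0.081, 0.001]
force: [-4.2, 1.6, 7.7]
grip_width: 0.001
```

Emit:
step_arm(plan="0 0 0.1 0 0; 0 0 0.2 0 0; 0 0 0.3 0 0; 0 0 0.3 0 0")

```text
time_s: 21.2
eef_pos: [577.6, -146.8, 144.9]
ee_rot: [0.001, 0.997, 0.081, 0.001]
force: [-11.8, 3.7, 24.6]
grip_width: 0.002
```

Bottomed at 24.6 N. I'll hold it for about 1.2 s, then check.

Emit:
step_arm(plan="0 0 0 0 0; 0 0 0 0 0; 0 0 0 0 0; 0 0 0 0 0; 0 0 0 0 0; 0 0 0 0 0; 0 0 0 0 0; 0 0 0 0 0")

```text
time_s: 22.0
eef_pos: [577.6, -146.7, 144.9]
ee_rot: [0.001, 0.997, 0.081, 0.001]
force: [-11.6, 3.5, 24.6]
grip_width: -0.002
```

Run:
```python
from h import *
where();im,d=look('top',['white_cheese','orange_cheese','dark_cheese']);im2,d=look('side',['dark_cheese']);
save(np.hstack([im[120:260,140:330],im2[110:250,150:320]]),'c9.png',2.2)
```

```text
t 22.0 TCP mag [[ -58.  -263.   144.9]] yaw rel mag 0.0 F [-11.6   3.5  24.6] -0.002192222895838596
top white_cheese 0.54 mid [-71.  23. 132.] med [-80.  25. 160.]
top white_cheese 0.43 mid [ 18. -55. 123.] med [ 18. -53. 127.]
top orange_cheese 0.59 mid [  18. -119.  126.] med [  20. -118.  122.]
top dark_cheese 0.69 mid [-309. -224.   23.] med [-308. -224.   23.]
side dark_cheese 0.65 mid [-294.  143.   24.] med [-295.  150.   39.]
```

View pics/c9.png

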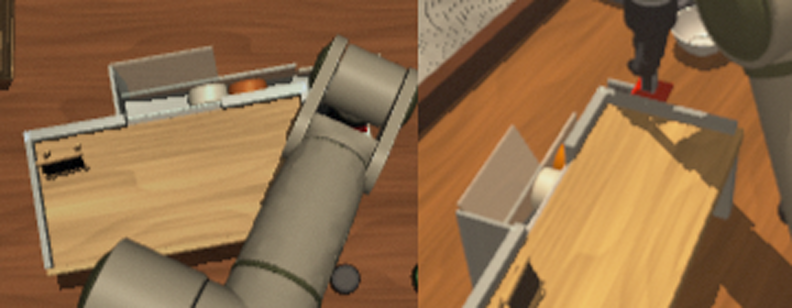

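The dark cheese has gone from the gate, and orange and white are held by the second blade. I'll release the paddle smoothly and retreat.

Emit:
step_arm(plan="0 0 -0.6 0 0; 0 0 -1.2 0 0; 0 0 -1.8 0 0; 0 0 -2.4 0 0; 0 0 -3 0 0; 0 0 -3.6 0 0; 0 0 -5 0 0; 0 0 -8 0 0; 0 0 -11 0 0; 0 0 -12 0 0")

```text
time_s: 23.3
eef_pos: [578.1, -147.1, 264.2]
ee_rot: [0.001, 0.997, 0.081, 0.002]
force: [1.1, 0.2, 0.1]
grip_width: -0.0
```

Emit:
step_arm(plan="-3 4 0 0 0; -6 8 0 0 0; -9 12 0 0 0; -12 16 0 0 0; -15 20 0 0 0; -15 20 0 0 0; -15 20 0 0 0; -15 20 0 0 0")

```text
time_s: 24.1
eef_pos: [461.7, -367.3, 260.8]
ee_rot: [-0.0, 0.997, 0.081, -0.0]
force: [-0.7, -0.0, -0.2]
grip_width: 0.001
```

Run:
```python
from h import *
where();im,d=look('top',['white_cheese','orange_cheese','dark_cheese','paddle_top','slate']);im2,d=look('side',['paddle_top']);
save(np.hstack([im[120:260,140:330],im2[110:250,150:320]]),'c10.png',2.2)
```

```text
t 24.1 TCP mag [[-207.6 -462.1  260.8]] yaw rel mag 0.1 F [-0.7 -0.  -0.2] 0.0011974338174367606
top white_cheese 0.64 mid [  21. -109.  112.] med [  22. -108.  117.]
top white_cheese 0.45 mid [  14. -301.   72.] med [  12. -300.   78.]
top dark_cheese 0.73 mid [-291.  138.   33.] med [-291.  138.   39.]
top dark_cheese 0.55 mid [  19. -301.   59.] med [  14. -298.   75.]
top dark_cheese 0.47 mid [-308. -221.   23.] med [-308. -221.   23.]
top paddle_top 0.5 mid [ -46. -259.   96.] med [ -60. -259.  174.]
top slate 0.54 mid [-57. 175. 192.] med [-60. 173. 199.]
side paddle_top 0.53 mid [ -57. -331.   89.] med [ -63. -259.  174.]
```

View pics/c10.png

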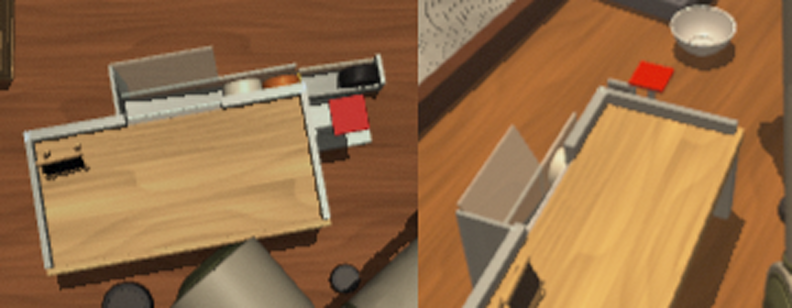

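The picture shows dark at the end stop (360,77), orange at the gate (283,80), white behind it (243,87), and the paddle up.

```bash
python3 -c "
from h import *
print(workorder.finish_job())"
```

```text
the job is handed in; nothing more can be done
None
```

The job is done and handed in at about 24 s of the 64 s allowed. I slid the dark, orange and white cheeses over the lip in that order. Then I pressed the paddle right down, held it for about a second and let it come back up.

**Last checks**, in the magazine frame:
- **Dark:** at the end stop, y about -301 mm.
- **Orange:** waiting at the gate. The last network pass did not report it, so I judged this from the picture.
- **White:** just behind orange, y about -109 mm.
- **Paddle:** back up, with its top at z about 174 mm.
- **Slate:** reads where it stood at the start; I did not re-measure the other bystanders.
- **Robot:** clear of everything; the highest force I read was about 25 N, at the paddle's bottom stop.

**Disagreements:** some network results were wrong, such as a "white" label on the dark cheese. I settled these from the pictures.

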